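Bring the headphone ring up to its limit stop

TASK

On the monitor controller, turn only the lower, outer ring of the two-tier knob clockwise (seen from above) until its tab meets the limit stop, and lean on the stop lightly but firmly (about 5 N at the tab) for half a second without forcing it; the inner knob on top must stay as it is set. Leave the ring resting at the stop, then press the controller's push button fully down to switch the headphones on, and let it spring back. Leave everything else on the desk where it is.

Things in the scene. Friction and masses are not known exactly. Their poses are not given: they have to be found in the camera images.
- controller: Desktop monitor controller: grey box, 170 mm (its x) by 280 mm (its y), level top panel 50 mm above the table; fixed. Origin: centre of its underside. On the panel: the two-tier knob, axis at controller (0, +70 mm); a push button at (-20, -60 mm); a loose glass tube at about (50, -110 mm). It may stand left or right, swapped with the preamp.
- level_ring: Outer, lower part of the two-tier knob (headphone level): black fluted ring, 60 mm across, 4 to 35 mm above the panel, turning about a fixed upright axis with about 0.12 N m of friction; stays where left; not coupled to the inner knob. Origin: on the axis at panel height. A tab juts from its foot: grip its side with the fingertips 13 mm or more above the panel, clear of tab and stop.
- ring_center (a point): Point on the knob's axis, 24 mm above the panel: middle height of the ring's free side.
- tab_face (a point): Middle of the leading (clockwise) face of the ring's tab, 37 mm from the axis, 8 mm above the panel. The tab is 10 mm wide, reaches 43 mm from the axis, is 4 to 12 mm above the panel and turns with the ring.
- knob_foot: Foot of the knob: fixed dark disc 98 mm across, carrying the ring's limit stop: a steel collar 92 mm across, 3 mm thick, with one lug (31 to 45 mm from the axis, top 12 mm above the panel) faced with rubber that yields 1 mm per 5 N. Its setting varies: the tab meets the lug 0.35 to 1.45 rad clockwise of its start; no pose of the lug is given. Origin: on the axis at panel height.
- inner_pointer (a point): Outer end of the dark pointer line on the top of the inner knob (speaker level), 16 mm from the axis. The inner knob is bare aluminium, 36 mm across, and rises from the ring's top, 35 mm, to 51 mm above the panel. It turns at a touch (0.012 N m); it must stay as set.
- phones_button (a joint): Travel of the headphone push button, m: 0 up, 0.006 fully down; about 5 N holds it down. It springs back up.
- phones_button_top (a point): Centre of the button's top face, 22 mm above the panel when up; the cap is 22 mm across, in a black 38 mm housing 12 mm high. It is pressed straight down.
- preamp: Bystander, fixed: aluminium box 140 x 200 x 60 mm with one plain single knob (48 mm across, top 82 mm above the table). Origin: centre of its underside.
- glass_slide: Bystander: guitar slide, a glass tube 28 mm across, 50 mm high, upright on the controller's panel. Origin: centre of its underside.
- plectrum_tin: Bystander: small round tin 52 mm across, 22 mm high, on the preamp. Origin: centre of its underside.
- mug: Bystander: mug 82 mm across, 95 mm high. Origin: centre of its underside.
- tuner_pedal: Bystander: tuner pedal 120 x 70 x 47 mm. Origin: centre of its underside.
- microphone: Bystander: microphone lying on rubber rests, 160 mm long, 48 mm high. Origin: underside, near its middle.
- drumstick0: Bystander: wooden drumstick, 400 mm long, 14 mm thick, lying. Origin: its middle, underside.
- drumstick1: Bystander: a second drumstick like the first, beside it.
- metronome: Bystander: stepped wooden metronome, 60 x 75 mm foot, 110 mm high, behind the two units. Origin: centre of its underside.

How it is judged:
By the outcome, as a careful person would: the job done as asked, in the order asked, and still so for the second after the job is handed in, with the robot touching nothing.
It also fails if it takes over 67 s, if anything falls off the work surface, if the arm or the gripper's body presses on something with over 40 N, if the wrist force passes 120 N, or if a joint passes its speed limit or range.

ROBOT

A 7-joint arm with a two-finger parallel gripper is mounted at the origin on the work surface. World frame = base frame: x ahead of the robot, y to its left, z up, the work surface at z = 0. Lengths are in mm, angles in rad, forces in N, time in s.
With the tool pointing down it reaches from about 350 to 900 mm from the base axis. Payload 8.1 kg.
Tool frame: the origin (TCP) lies at the centre of the arm's flange, where the gripper is bolted on; the fingertips stand 173 mm ahead of it and the grasp point (between the pads) lies arm.pinch_z ahead of it (arm.pinch_z is the distance from the TCP to the grasp point, in mm); z points along the fingers, y is the direction in which the jaws open and shut (so a half turn about z gives the same grasp; the last joint's range is limited). The gripper opens to 85 mm and grips with 20 to 120 N. Pads are 22 mm wide; open, the fingers measure 114 mm over their backs; the gripper's body (76 mm by 85 mm) begins 54 mm behind the grasp point. The pads swing forward as they close: fully open they stand 13 mm farther back than shut.
Start: joints at [-1.268, 0.434, 0.025, 1.573, -0.012, 1.134, -0.075], TCP at [246.745, 574.239, 404.723] pointing down, gripper open.
Joint ranges: [-2.62, 2.62], [-0.44, 2.09], [-1.27, 1.32], [0.08, 2.57], [-1.32, 4.46], [0.12, 2], [-2.74, 2.74]. Speed limits (rad/s): [2.22, 2.22, 3.01, 3.01, 3.14, 3.14, 3.14].

INTERFACE

Orientations are given as [roll, pitch, yaw] about the fixed x, y, z axes, in that order (R = Rz(yaw) Ry(pitch) Rx(roll)).
In Python, from workcell import get_obs, read_camera, camera_info, order, arm gives the robot as it stands.
- The arm moves only by the tool step_arm, never from a script. Its argument "increments" is a list of rows, each an object with "translation": the shift along the tool's x, y, z each as a share of 0.4 m, from -1 to 1, a list of three; "twist": the turn about the tool's z as a share of 45 degrees, from -1 to 1; "claw": the opening, from -1 (shut) to 1 (fully open), so that 0 is half open. In form: [{"translation": [x, y, z], "twist": twist, "claw": claw}, ...]. A call has exactly 8 rows; each row shifts and turns the commanded pose from where the row before left it, along the tool's axes as they then stand; what a row does not reach is not made up. A row lasts 1/8 s, in which the tool goes at most 62.5 mm and 10.7 degrees, less where a joint would pass 70% of its speed; a pose out of reach is approached as far as the arm can. A call with a number of a shift or a turn outside -1 to 1 is refused whole. A call with a gripper value outside its range is refused whole. The fingers move at their own pace and stop on an object; "grip_force" is the grip in N (left out, the last holds). Time passes only in rows, so rows that do not move let the fingers close, or fill a call up. It gives the time, the measured TCP pose, the force and the opening at its end, in the units of the state.
- get_obs(): the state, without advancing time (a new reading comes with each control period).
- read_camera(name): name is "scene" or "top" or "wrist"; returns (picture, depth): 400x640x3 uint8, blue, green, red; 400x640 float32, mm along the optical axis (not along the pixel's ray), 0 where there is no reading.
- camera_info(name): a dict with "intrinsics" (3x3 intrinsics, pixels), "R" (3x3) and "t" (3): a world point X has camera coordinates R X + t. Camera axes: x right, y down, z forward; pixel columns grow to the right and rows downward; lengths in mm; the calibration is good to about 2 mm. The wrist camera is an equidistant fisheye: a pixel r from the principal point sees the ray r / f radians off the axis. A picture is of the moment at which its call begins: read the wrist's pose just before it. camera_info takes no time and is no camera call; for the wrist camera it gives the pose at the moment of the call.
- order.hand_in(): hands the job in, once; it reports no verdict.
The state is a dict: "time": time; "q": joint angles; "qd": joint speeds; "effort": joint torques, N m; "tcp_pos": TCP position; "eef_rot": TCP orientation; "force": force on the tool from outside, world axes, zero at the start; "torque": the same for the moment, N m; "finger_gap": finger opening in mm.
Only numpy, scipy, OpenCV 4.12 (cv2) and the standard library are available. Lean on these libraries where they do the work, as an engineer would, in place of code of your own. Each camera call takes 0.05 s, during which the arm holds its last target.

## Working session

There is one attempt and no reset: what is moved stays moved. The work goes in short steps, Python scripts to look and compute and a tool call to move; the robot and the scene stay as the last step left them, time stands still between calls to the robot, and variables do not carry over. Pictures are saved under pics/ and viewed, and the job is handed in when it is done.

Besides the shell and the picture viewer there is one more tool, called after "Call:" as name([rows], argument=value, ...), one row to a line, values as JSON. step_arm: Moves the arm, as the interface text tells. Its arguments: {"type":"object","properties":{"increments":{"type":"array","items":{"type":"object","properties":{"translation":{"type":"array","items":{"type":"number"}},"twist":{"type":"number"},"claw":{"type":"number"}}}},"grip_force":{"type":"number"}},"required":["increments"]}

```bash
ls; mkdir -p pics; python3 - <<'E'
from workcell import get_obs, read_camera, camera_info, order, arm
import cv2,numpy as np
print(get_obs(), arm.pinch_z)
for n in ["scene","top"]:
    p,d=read_camera(n); cv2.imwrite(f"pics/{n}0.png",p); np.save(f"{n}_d0.npy",d); print(n,camera_info(n))
E
```

```text
pics
{'time': 0.0, 'q': array([-1.26762939,  0.43522047,  0.02498603,  1.57409692, -0.0116166 ,
        1.13397672, -0.07509964]), 'qd': array([ 0.00052389,  0.00021152, -0.00069571,  0.00219648,  0.0011865 ,
        0.00034372,  0.00240519]), 'effort': array([ 5.47682134e-05, -6.70469141e+01,  1.02485429e+00, -3.16229618e+01,
        1.54986960e-02,  1.23339461e-02, -4.31773358e-06]), 'tcp_pos': array([246.64449996, 574.0257659 , 403.9275224 ]), 'eef_rot': array([-3.14004208e+00,  1.32055468e-04,  2.73573749e+00]), 'force': array([ 0.54080117, -0.59677756,  0.53178268]), 'torque': array([ 0.03676908, -0.01398425,  0.00308615]), 'finger_gap': 85.11008899883225} 154.70000000000002
scene {'intrinsics': array([[465.83317407,   0.        , 326.62051064],
       [  0.        , 465.83317407, 207.80243692],
       [  0.        ,   0.        ,   1.        ]]), 'R': array([[-0.80252665,  0.59652743, -0.01029596],
       [ 0.39229539,  0.5146078 , -0.76241926],
       [-0.44950562, -0.61590083, -0.64700144]]), 't': array([ 495.45615634, -137.80444177, 2115.85565243])}
top {'intrinsics': array([[372.92470753,   0.        , 310.53992614],
       [  0.        , 372.92470753, 197.05052001],
       [  0.        ,   0.        ,   1.        ]]), 'R': array([[-0.01702034, -0.99966091, -0.01970723],
       [-0.98214021,  0.02040933, -0.1870403 ],
       [ 0.18737908,  0.01617177, -0.98215455]]), 't': array([  -8.33229697,  576.19830966, 1194.22919858])}
```

View pics/top0.png

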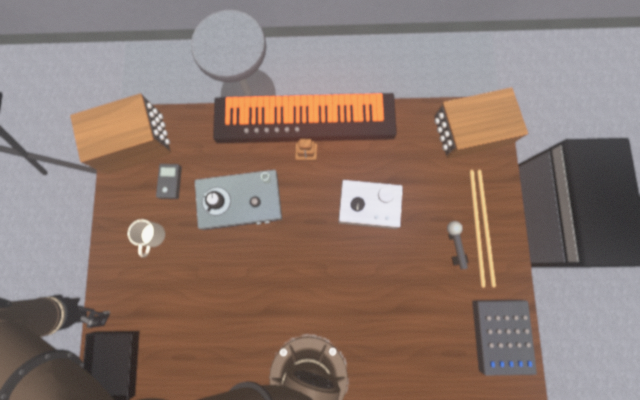

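View pics/scene0.png

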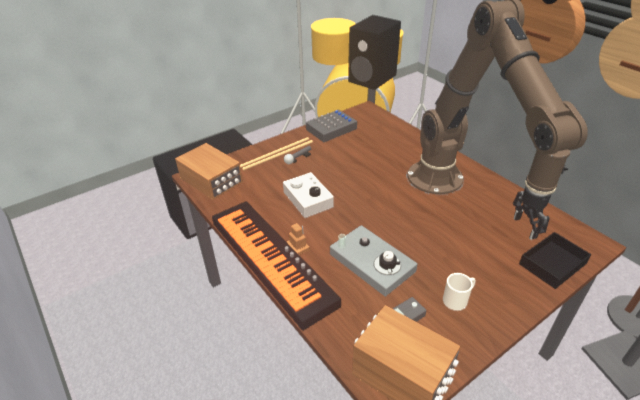

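The controller is the grey box at about (237,200) in the top view. Its two-tier knob is at (214,201), the button at (255,202) and the slide at (265,177).

```bash
cat > h.py <<'E'
import cv2,numpy as np
from workcell import get_obs, read_camera, camera_info, order, arm
def proj(ci,X):
    c=ci['R']@np.asarray(X,float)+ci['t']; K=ci['intrinsics']; return K[0,0]*c[0]/c[2]+K[0,2],K[1,1]*c[1]/c[2]+K[1,2]
def backz(ci,u,v,z):
    K=ci['intrinsics']; r=ci['R'].T@np.array([(u-K[0,2])/K[0,0],(v-K[1,2])/K[1,1],1.]); o=-ci['R'].T@ci['t']
    return o+r*(z-o[2])/r[2]
E
python3 - <<'E'
from h import *
p=cv2.imread('pics/top0.png'); c=p[160:240,180:300]; cv2.imwrite('pics/c1.png',cv2.resize(c,None,fx=6.6,fy=6.6,interpolation=cv2.INTER_CUBIC))
p=cv2.imread('pics/scene0.png'); c=p[215:300,320:430]; cv2.imwrite('pics/c2.png',cv2.resize(c,None,fx=7,fy=7,interpolation=cv2.INTER_CUBIC))
E
```

```text
(no output)
```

View pics/c1.png

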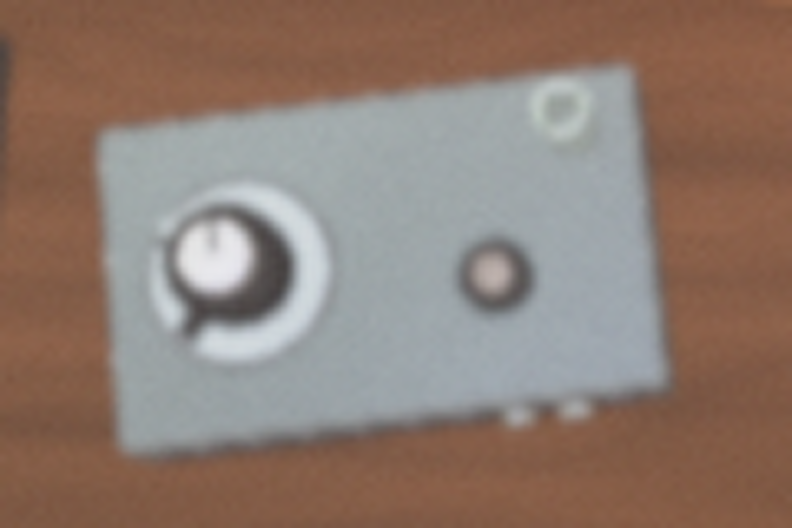

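View pics/c2.png

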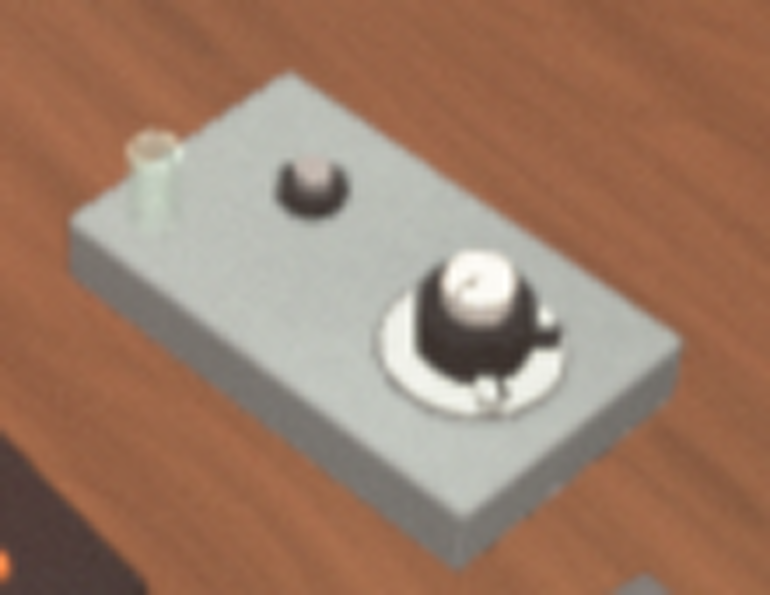

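The tab is at c1 (190,325) and the lug at c2 (495,390). I'll compute the controller's pose and the tab and lug angles.

```bash
python3 - <<'E'
from h import *
ci=camera_info('top'); cs=camera_info('scene')
def T(x,y,z): return backz(ci,180+(x+.5)/6.6-.5,160+(y+.5)/6.6-.5,z)
def S(x,y,z): return backz(cs,320+(x+.5)/7-.5,215+(y+.5)/7-.5,z)
ct=np.array([T(97,130,50),T(633,65,50),T(668,388,50),T(120,455,50)])
st=np.array([S(70,222,50),S(290,70,50),S(683,345,50),S(460,515,50)])
for c,n in((ct,'top'),(st,'scene')):
    print(n,c.round(1).tolist(),c.mean(0).round(1),[np.linalg.norm(c[i]-c[(i+1)%4]).round(1) for i in range(4)])
# yaw: ctrl +y direction (toward knob = larger world y)
for n,a,b,c,d in(('top',ct[1],ct[0],ct[2],ct[3]),('scene',st[0],st[3],st[1],st[2])):
    v=(b-a)+(d-c); yaw=np.arctan2(v[1],v[0])-np.pi/2
    m=(ct if n=='top' else st).mean(0); R=np.array([[np.cos(yaw),-np.sin(yaw)],[np.sin(yaw),np.cos(yaw)]])
    print(n,'yaw',yaw,'knob',m[:2]+R@[0,70],'btn',m[:2]+R@[-20,-60],'slide',m[:2]+R@[50,-110])
print('inner top',T(213,258,101),S(482,280,101)); print('ptr',T(213,240,101),S(465,290,101))
print('btn',T(493,272,72),S(313,168,72)); print('tab',T(190,327,62),S(550,333,62)); print('lug',S(495,388,62)); print('disc',T(241,272,52),S(472,345,52)); print('slide',T(562,107,100),S(155,148,100))
E
```

```text
top [[646.7, 376.5, 50.0], [675.2, 98.9, 50.0], [506.6, 81.1, 50.0], [478.0, 357.8, 50.0]] [576.7 228.6  50. ] [np.float64(279.0), np.float64(169.6), np.float64(278.2), np.float64(169.7)]
scene [[678.0, 100.6, 50.0], [509.8, 79.5, 50.0], [484.1, 357.6, 50.0], [647.9, 371.9, 50.0]] [579.9 227.4  50. ] [np.float64(169.5), np.float64(279.3), np.float64(164.4), np.float64(272.9)]
top yaw 0.10263465725453758 knob [569.48149727 298.21972964] btn [562.90583663 166.8547393 ] slide [637.66020271 124.28967438]
scene yaw 0.10129309894502359 knob [572.85352446 297.06052589] btn [566.101636  165.7044754] slide [640.79883131 123.03916147]
inner top [568.33936904 299.36069062 101.        ] [570.40533025 296.93691811 101.        ]
ptr [577.33345043 299.65496893 101.        ] [581.67242916 296.93190535 101.        ]
btn [563.85597534 166.57273633  72.        ] [565.29981647 163.5699707   72.        ]
tab [540.6800033  321.05135242  62.        ] [540.36159012 318.69240854  62.        ]
lug [587.36858609 329.3180109   62.        ]
disc [570.1791273  298.84486216  52.        ] [570.16502045 294.69657889  52.        ]
slide [641.02215833 128.48295272 100.        ] [640.31654296 124.21961442 100.        ]
```

```bash
cat >> h.py <<'E'
def need(target,yaw=None):
    o=get_obs(); y=o['eef_rot'][2]; d=np.array(target)-o['tcp_pos']
    c,s=np.cos(y),np.sin(y)
    t=np.array([c*d[0]+s*d[1], s*d[0]-c*d[1], -d[2]])
    print('t',o['time'],'pos',o['tcp_pos'].round(2),'rpy',o['eef_rot'].round(4),'F',o['force'].round(2),'M',o['torque'].round(3),'gap',round(o['finger_gap'],1),'q7',o['q'][6].round(3))
    print('tool delta mm',t.round(2),'share/8rows',(t/400/8).round(5))
    return t
E
python3 -c "
from h import *
need([571,298,400])"
```

```text
t 0.1 pos [246.63 574.03 404.02] rpy [-3.1402e+00  1.0000e-04  2.7358e+00] F [-0.    0.11  0.72] M [-0.022 -0.017  0.011] gap 85.2 q7 -0.075
tool delta mm [-406.99 -125.56    4.02] share/8rows [-0.12719 -0.03924  0.00126]
```

Call:
step_arm([
  {"translation":[-0.127,-0.039,0],"twist":0,"claw":1},
  {"translation":[-0.127,-0.039,0],"twist":0,"claw":1},
  {"translation":[-0.127,-0.039,0],"twist":0,"claw":1},
  {"translation":[-0.127,-0.039,0],"twist":0,"claw":1},
  {"translation":[-0.127,-0.039,0],"twist":0,"claw":1},
  {"translation":[-0.127,-0.039,0],"twist":0,"claw":1},
  {"translation":[-0.127,-0.039,0],"twist":0,"claw":1},
  {"translation":[-0.127,-0.039,0],"twist":0,"claw":1},
])

```text
time: 1.1
tcp_pos: [571.9, 297.9, 404.4]
eef_rot: [-3.141, -0.0, 2.736]
force: [0.0, 0.8, -0.0]
finger_gap: 85.2
```

```bash
python3 - <<'E'
from h import *
need([571,298,400])
ci=camera_info('wrist'); p,d=read_camera('wrist'); cv2.imwrite('pics/w0.png',p); np.save('w0d.npy',d)
import pickle; pickle.dump(ci,open('w0.pkl','wb')); print(ci)
need([571,298,400])
E
```

```text
t 1.1 pos [571.9  297.86 404.35] rpy [-3.1411e+00 -4.0000e-04  2.7359e+00] F [ 0.04  0.75 -0.05] M [ 0.076  0.02  -0.008] gap 85.2 q7 0.66
tool delta mm [ 0.88 -0.22  4.35] share/8rows [ 2.70e-04 -7.00e-05  1.36e-03]
{'intrinsics': array([[309.70691629,   0.        , 319.98689795],
       [  0.        , 309.70691629, 197.26980325],
       [  0.        ,   0.        ,   1.        ]]), 'R': array([[ 3.94035639e-01,  9.19095081e-01,  3.84152664e-04],
       [ 8.76460007e-01, -3.75882834e-01,  3.00881957e-01],
       [ 2.76683523e-01, -1.18221520e-01, -9.53661313e-01]]), 't': array([-499.97501589, -426.5567511 ,  257.60008731])}
t 1.15 pos [577.37 290.66 404.33] rpy [-3.1385  0.0051  2.727 ] F [ 3.93 -6.02  0.79] M [-0.38  -0.219  0.048] gap 85.4 q7 0.665
tool delta mm [8.79 4.15 4.33] share/8rows [0.00275 0.0013  0.00135]
```

View pics/w0.png

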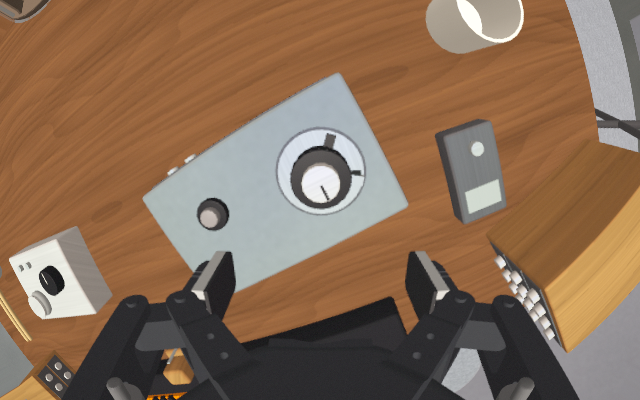

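The wrist view shows the tab at (329,141), the lug at (358,173) and the inner pointer at (324,193). The arm was still settling, so I'll let it settle and take a closer crop.

Call:
step_arm([
  {"translation":[0,0,0],"twist":0,"claw":1},
  {"translation":[0,0,0],"twist":0,"claw":1},
  {"translation":[0,0,0],"twist":0,"claw":1},
  {"translation":[0,0,0],"twist":0,"claw":1},
  {"translation":[0,0,0],"twist":0,"claw":1},
  {"translation":[0,0,0],"twist":0,"claw":1},
  {"translation":[0,0,0],"twist":0,"claw":1},
  {"translation":[0,0,0],"twist":0,"claw":1},
])

```text
time: 2.15
tcp_pos: [570.9, 299.1, 404.7]
eef_rot: [3.142, 0.0, 2.736]
force: [0.0, 0.1, 0.2]
finger_gap: 85.1
```

```bash
python3 - <<'E'
from h import *
import pickle
need([571,298,400])
ci=camera_info('wrist'); p,d=read_camera('wrist'); cv2.imwrite('pics/w1.png',p); np.save('w1d.npy',d)
pickle.dump(ci,open('w1.pkl','wb'))
c=p[110:230,260:380]; cv2.imwrite('pics/w1k.png',cv2.resize(c,None,fx=5,fy=5,interpolation=cv2.INTER_CUBIC))
c=p[60:300,130:420]; cv2.imwrite('pics/w1c.png',cv2.resize(c,None,fx=2.4,fy=2.4,interpolation=cv2.INTER_CUBIC))
E
```

```text
t 2.15 pos [570.87 299.08 404.72] rpy [3.1415 0.     2.7356] F [0.03 0.15 0.23] M [-0.027 -0.025 -0.007] gap 85.1 q7 0.657
tool delta mm [-0.54 -0.94  4.72] share/8rows [-0.00017 -0.00029  0.00148]
```

View pics/w1k.png

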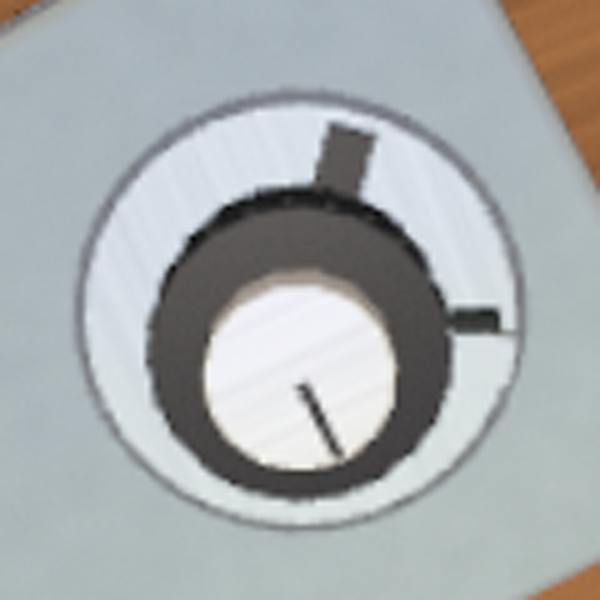

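View pics/w1c.png

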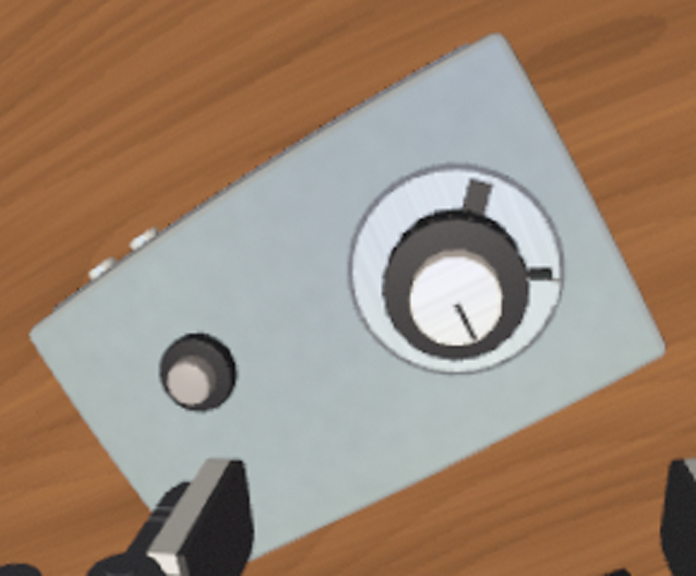

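```bash
cat >> h.py <<'E'
def wback(ci,u,v,z):
    K=ci['intrinsics']; dx,dy=(u-K[0,2]),(v-K[1,2]); r=np.hypot(dx,dy); th=r/K[0,0]
    c=np.array([np.sin(th)*dx/r,np.sin(th)*dy/r,np.cos(th)]); w=ci['R'].T@c; o=-ci['R'].T@ci['t']
    return o+w*(z-o[2])/w[2]
E
python3 - <<'E'
from h import *
import pickle
ci=pickle.load(open('w1.pkl','rb'))
def k(x,y,z): return wback(ci,260+(x+.5)/5-.5,110+(y+.5)/5-.5,z)
def w(x,y,z): return wback(ci,130+(x+.5)/2.4-.5,60+(y+.5)/2.4-.5,z)
pts=[(77,300),(525,310),(300,88),(300,530),(150,150),(455,460)]
# disc ellipse fit in world
def circ(P):
    A=np.c_[2*P[:,:2],np.ones(len(P))]; s=np.linalg.lstsq(A,(P[:,:2]**2).sum(1),rcond=None)[0]; return s[:2],np.sqrt(s[2]+s[:2]@s[:2])
print('disc',circ(np.array([k(x,y,50.5) for x,y in [(77,300),(524,310),(300,90),(300,530)]])))
print('ring top',circ(np.array([k(x,y,85) for x,y in [(148,350),(453,340),(298,497),(190,235),(405,235)]])))
c,r=circ(np.array([k(x,y,101) for x,y in [(204,370),(397,370),(300,470),(300,284)]])); print('inner',c,r)
a=k(343,457,101)[:2]-c; print('pointer ang',np.arctan2(a[1],a[0]))
cx=np.array([570.5,298])
for n,x,y,z in(('tab tip mid',353,130,62),('tabR root',360,190,62),('tabR tip',376,138,62),('lug tip top',500,312,62),('lug tip bot',500,332,62),('lug root',455,310,62)):
    q=k(x,y,z)[:2]; a=q-cx; print(n,q.round(1),np.hypot(*a).round(1),np.degrees(np.arctan2(a[1],a[0])).round(1))
print('btn top',w(190,382,72), 'housing',w(198,372,62))
print('corners',[w(x,y,50).round(1) for x,y in((500,33),(664,350),(30,335))])
E
```

```text
disc (array([567.62992039, 301.18844308]), np.float64(48.535966310033146))
ring top (array([565.93613097, 301.74148583]), np.float64(29.95799467008194))
inner [567.46014298 301.29607992] 17.70724205163638
pointer ang 0.07596016060679787
tab tip mid [533.6 327.4] 47.2 141.5
tabR root [545.5 323.9] 36.0 134.0
tabR tip [536.9 331. ] 47.1 135.5
lug tip top [580.4 340.9] 44.0 77.0
lug tip bot [584.4 339.3] 43.6 71.4
lug root [576.3 332.4] 34.8 80.4
btn top [561.29492669 171.55298279  72.        ] housing [560.53447923 172.65979636  62.        ]
corners [array([477.9, 360.2,  50. ]), array([640.8, 377.2,  50. ]), array([508.4,  87.1,  50. ])]
```

Wrist estimate: axis about (567.5,301.3), against (569.5,298.5) from the top camera. That leaves about 60° of clockwise travel to the lug. I'll turn the jaws 27° first so they stay clear of the lug, then lower to just above the knob.

```bash
python3 -c "
from h import *
need([568.3,300.2,295])"
```

```text
t 2.2 pos [570.88 299.08 404.73] rpy [3.1415 0.     2.7356] F [ 0.79 -0.1   0.54] M [-0.012  0.029 -0.017] gap 85.7 q7 0.657
tool delta mm [2.8200e+00 1.0000e-02 1.0973e+02] share/8rows [0.00088 0.      0.03429]
```

Call:
step_arm([
  {"translation":[0.007,0,0.05],"twist":0,"claw":1},
  {"translation":[0,0,0.06],"twist":0.15,"claw":1},
  {"translation":[0,0,0.06],"twist":0.15,"claw":1},
  {"translation":[0,0,0.06],"twist":0.15,"claw":1},
  {"translation":[0,0,0.03],"twist":0.15,"claw":1},
  {"translation":[0,0,0.014],"twist":0,"claw":1},
  {"translation":[0,0,0],"twist":0,"claw":1},
  {"translation":[0,0,0],"twist":0,"claw":1},
])

```text
time: 3.2
tcp_pos: [568.6, 300.2, 295.8]
eef_rot: [3.14, 0.0, 2.266]
force: [0.2, -0.3, 0.3]
finger_gap: 85.5
```

```bash
python3 - <<'E'
from h import *
import pickle
need([568.3,300.2,239])
ci=camera_info('wrist'); p,d=read_camera('wrist'); cv2.imwrite('pics/w2.png',p); np.save('w2d.npy',d)
pickle.dump(ci,open('w2.pkl','wb'))
E
```

```text
t 3.2 pos [568.56 300.24 295.85] rpy [3.1405e+00 1.0000e-04 2.2658e+00] F [ 0.19 -0.31  0.3 ] M [-0.041  0.023 -0.001] gap 85.5 q7 0.261
tool delta mm [ 0.14 -0.23 56.85] share/8rows [ 4.000e-05 -7.000e-05  1.776e-02]
```

View pics/w2.png

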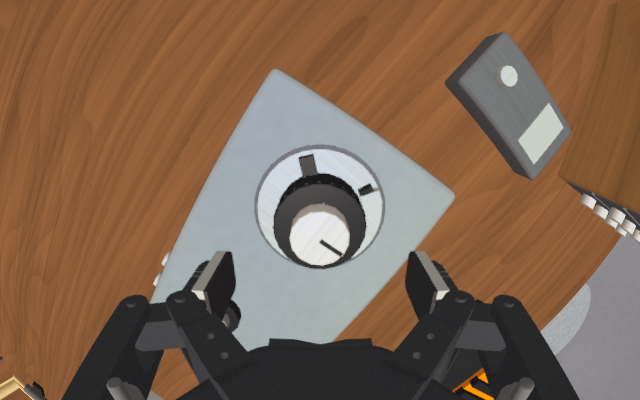

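The jaws are centred on the knob in image x: fingers at 321, ring at 320. I'll check the perpendicular direction from this picture.

```bash
python3 - <<'E'
from h import *
p=cv2.imread('pics/w2.png'); c=p[130:280,240:400]; cv2.imwrite('pics/w2k.png',cv2.resize(c,None,fx=4,fy=4,interpolation=cv2.INTER_CUBIC))
E
```

```text
(no output)
```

View pics/w2k.png

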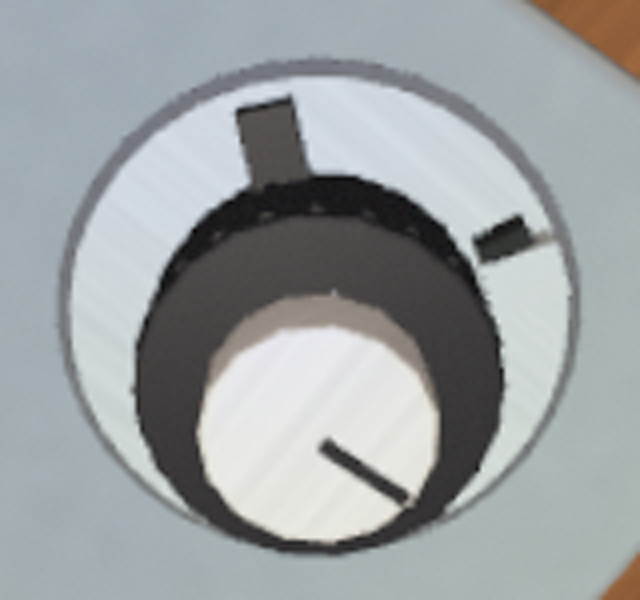

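```bash
python3 - <<'E'
from h import *
import pickle
ci=pickle.load(open('w2.pkl','rb'))
def k(x,y,z): return wback(ci,240+(x+.5)/4-.5,130+(y+.5)/4-.5,z)
def circ(P):
    A=np.c_[2*P[:,:2],np.ones(len(P))]; s=np.linalg.lstsq(A,(P[:,:2]**2).sum(1),rcond=None)[0]; return s[:2],np.sqrt(s[2]+s[:2]@s[:2])
print('disc',circ(np.array([k(x,y,50.5) for x,y in [(58,300),(580,310),(320,58),(140,130),(500,125)]])))
print('ring top',circ(np.array([k(x,y,85) for x,y in [(136,390),(504,390),(318,553),(320,215),(215,520)]])))
c,r=circ(np.array([k(x,y,101) for x,y in [(198,430),(440,430),(320,545),(325,326)]])); print('inner',c,r)
a=k(408,499,101)[:2]-c; print('pointer ang',np.arctan2(a[1],a[0]))
cx=np.array([567.6,301])
for n,x,y,z in(('tabR root',310,180,62),('tabR tip',293,96,62),('tabL tip',236,110,62),('lug TL',475,241,62),('lug TR',521,216,62),('lug BL',485,264,62),('lug BR',534,238,62),('steel TR',552,237,62)):
    q=k(x,y,z)[:2]; a=q-cx; print(n,q.round(1),np.hypot(*a).round(1),np.degrees(np.arctan2(a[1],a[0])).round(1))
E
```

```text
disc (array([567.8514196 , 301.10646858]), np.float64(48.777511203704826))
ring top (array([567.51001207, 301.55905189]), np.float64(29.232081145413005))
inner [567.73200949 300.91891592] 17.824135064818602
pointer ang 0.05729547086445151
tabR root [547.5 322.8] 29.7 132.7
tabR tip [536.1 332.1] 44.2 135.4
tabL tip [530.3 324.2] 43.9 148.1
lug TL [576.1 332.8] 32.9 75.0
lug TR [579.3 341.2] 41.9 73.8
lug BL [580.2 330.8] 32.4 67.0
lug BR [583.7 339.8] 42.0 67.5
steel TR [586. 342.] 44.9 65.8
```

Call:
step_arm([
  {"translation":[0.002,0,0.03],"twist":0,"claw":1},
  {"translation":[0,0,0.04],"twist":0,"claw":1},
  {"translation":[0,0,0.035],"twist":0,"claw":1},
  {"translation":[0,0,0.02],"twist":0,"claw":1},
  {"translation":[0,0,0.012],"twist":0,"claw":1},
  {"translation":[0,0,0.005],"twist":0,"claw":1},
  {"translation":[0,0,0],"twist":0,"claw":1},
  {"translation":[0,0,0],"twist":0,"claw":1},
])

```text
time: 4.25
tcp_pos: [567.9, 300.9, 238.8]
eef_rot: [3.141, 0.0, 2.264]
force: [-0.8, 0.2, 0.1]
finger_gap: 85.7
```

```bash
python3 - <<'E'
from h import *
need([567.8,301,239])
p,d=read_camera('wrist'); cv2.imwrite('pics/w3.png',p)
E
```

```text
t 4.25 pos [567.92 300.9  238.76] rpy [3.1408e+00 1.0000e-04 2.2645e+00] F [-0.79  0.21  0.14] M [ 0.025 -0.044  0.001] gap 85.7 q7 0.273
tool delta mm [ 0.15 -0.03 -0.24] share/8rows [ 5.e-05 -1.e-05 -7.e-05]
```

View pics/w3.png

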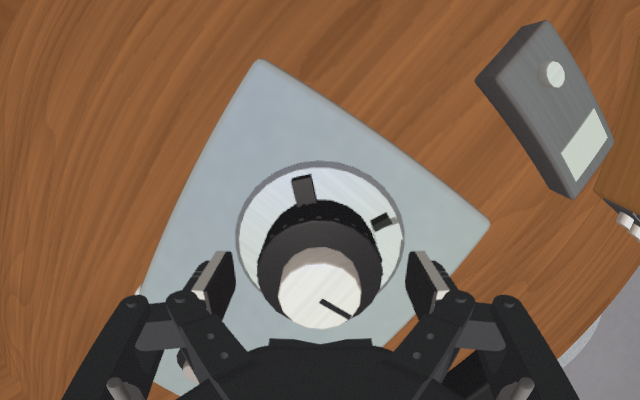

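The ring sits between the open pads, centred. Gripping gently now.

Call:
step_arm([
  {"translation":[0,0,0.005],"twist":0,"claw":0.6},
  {"translation":[0,0,0],"twist":0,"claw":0.5},
  {"translation":[0,0,0],"twist":0,"claw":0.4},
  {"translation":[0,0,0],"twist":0,"claw":0.3},
  {"translation":[0,0,0],"twist":0,"claw":0.2},
  {"translation":[0,0,0],"twist":0,"claw":0.2},
  {"translation":[0,0,0],"twist":0,"claw":0.2},
  {"translation":[0,0,0],"twist":0,"claw":0.2},
], grip_force=35)

```text
time: 5.3
tcp_pos: [567.8, 300.9, 236.7]
eef_rot: [3.141, -0.0, 2.264]
force: [-1.5, -0.4, 4.7]
finger_gap: 58.8
```

```bash
python3 - <<'E'
from h import *
need([567.8,301,239])
p,d=read_camera('wrist'); cv2.imwrite('pics/w4.png',p)
E
```

```text
t 5.3 pos [567.83 300.89 236.66] rpy [ 3.1412 -0.      2.2645] F [-1.51 -0.4   4.75] M [-0.148  0.388  0.048] gap 58.8 q7 0.273
tool delta mm [ 0.1   0.05 -2.34] share/8rows [ 3.0e-05  2.0e-05 -7.3e-04]
```

View pics/w4.png

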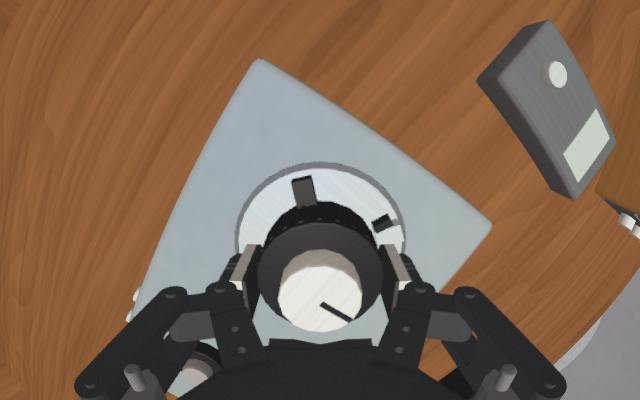

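Gripped at 58.8 mm. Turning clockwise 32° first, well short of the stop.

Call:
step_arm([
  {"translation":[0,0,0],"twist":0.05,"claw":0.2},
  {"translation":[0,0,0],"twist":0.1,"claw":0.2},
  {"translation":[0,0,0],"twist":0.12,"claw":0.2},
  {"translation":[0,0,0],"twist":0.12,"claw":0.2},
  {"translation":[0,0,0],"twist":0.12,"claw":0.2},
  {"translation":[0,0,0],"twist":0.1,"claw":0.2},
  {"translation":[0,0,0],"twist":0.06,"claw":0.2},
  {"translation":[0,0,0],"twist":0.04,"claw":0.2},
])

```text
time: 6.35
tcp_pos: [568.3, 301.2, 236.7]
eef_rot: [3.14, -0.0, 1.706]
force: [2.0, 2.7, 2.0]
finger_gap: 59.0
```

```bash
python3 - <<'E'
from h import *
need([567.8,301,239])
p,d=read_camera('wrist'); cv2.imwrite('pics/w5.png',p)
need([567.8,301,239])
E
```

```text
t 6.35 pos [568.34 301.2  236.67] rpy [ 3.1397e+00 -5.0000e-04  1.7059e+00] F [2.02 2.66 2.02] M [ 0.245 -0.556  0.153] gap 59.0 q7 -0.174
tool delta mm [-0.13 -0.56 -2.33] share/8rows [-4.0e-05 -1.8e-04 -7.3e-04]
t 6.4 pos [568.36 301.14 236.66] rpy [ 3.1397e+00 -5.0000e-04  1.7045e+00] F [2.59 2.17 1.89] M [ 0.307 -0.608  0.014] gap 58.7 q7 -0.175
tool delta mm [-0.07 -0.57 -2.34] share/8rows [-2.0e-05 -1.8e-04 -7.3e-04]
```

View pics/w5.png

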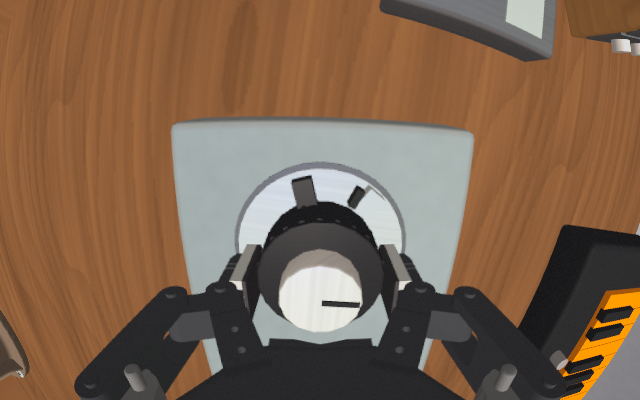

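The ring follows the gripper, with the tab fixed in the hand view. The pointer rotated in view as it should if it stays fixed in the world. Another 20°.

Call:
step_arm([
  {"translation":[0,0,0],"twist":0.05,"claw":0.2},
  {"translation":[0,0,0],"twist":0.07,"claw":0.2},
  {"translation":[0,0,0],"twist":0.08,"claw":0.2},
  {"translation":[0,0,0],"twist":0.08,"claw":0.2},
  {"translation":[0,0,0],"twist":0.07,"claw":0.2},
  {"translation":[0,0,0],"twist":0.05,"claw":0.2},
  {"translation":[0,0,0],"twist":0.03,"claw":0.2},
  {"translation":[0,0,0],"twist":0.01,"claw":0.2},
])

```text
time: 7.4
tcp_pos: [568.8, 301.1, 236.7]
eef_rot: [3.139, -0.001, 1.36]
force: [6.3, 2.4, -0.2]
finger_gap: 59.0
```

```bash
python3 - <<'E'
from h import *
need([567.8,301,239])
p,d=read_camera('wrist'); c=p[150:350,200:440];cv2.imwrite('pics/w6.png',cv2.resize(c,None,fx=3,fy=3,interpolation=cv2.INTER_CUBIC))
need([567.8,301,239])
E
```

```text
t 7.4 pos [568.76 301.12 236.71] rpy [ 3.1389e+00 -1.5000e-03  1.3598e+00] F [ 6.3   2.36 -0.16] M [ 0.475 -1.342  0.12 ] gap 59.0 q7 -0.449
tool delta mm [-0.32 -0.91 -2.29] share/8rows [-0.0001  -0.00028 -0.00072]
t 7.45 pos [568.74 301.11 236.7 ] rpy [ 3.1390e+00 -1.4000e-03  1.3596e+00] F [ 6.56  2.07 -0.44] M [ 0.506 -1.354  0.089] gap 58.8 q7 -0.45
tool delta mm [-0.3 -0.9 -2.3] share/8rows [-9.0e-05 -2.8e-04 -7.2e-04]
```

View pics/w6.png

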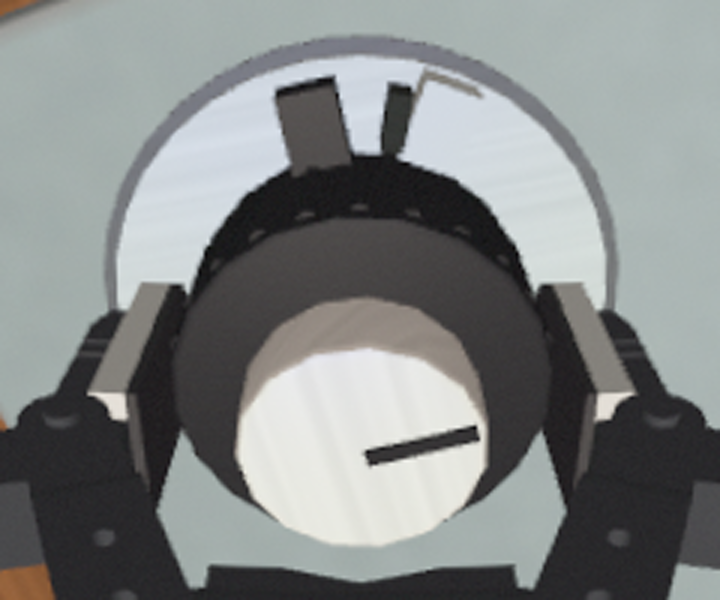

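The gap from tab to rubber is about 7 mm (about 10°). The lateral force of about 6 N means the hand is slightly off centre in x, so I'll shift 0.8 mm and advance 6° slowly.

Call:
step_arm([
  {"translation":[0,0.002,0],"twist":0.01,"claw":0.2},
  {"translation":[0,0,0],"twist":0.02,"claw":0.2},
  {"translation":[0,0,0],"twist":0.02,"claw":0.2},
  {"translation":[0,0,0],"twist":0.02,"claw":0.2},
  {"translation":[0,0,0],"twist":0.02,"claw":0.2},
  {"translation":[0,0,0],"twist":0.02,"claw":0.2},
  {"translation":[0,0,0],"twist":0.02,"claw":0.2},
  {"translation":[0,0,0],"twist":0.01,"claw":0.2},
])

```text
time: 8.45
tcp_pos: [569.1, 301.0, 236.7]
eef_rot: [3.14, -0.001, 1.25]
force: [5.9, 2.9, 2.0]
finger_gap: 58.9
```

```bash
python3 - <<'E'
from h import *
need([567.8,301,239])
p,d=read_camera('wrist'); c=p[150:350,200:440];cv2.imwrite('pics/w7.png',cv2.resize(c,None,fx=3,fy=3,interpolation=cv2.INTER_CUBIC))
need([567.8,301,239])
E
```

```text
t 8.45 pos [569.15 301.01 236.68] rpy [ 3.1401e+00 -1.4000e-03  1.2501e+00] F [5.89 2.93 1.98] M [ 0.557 -1.166  0.156] gap 58.9 q7 -0.536
tool delta mm [-0.44 -1.28 -2.32] share/8rows [-0.00014 -0.0004  -0.00073]
t 8.5 pos [569.15 301.   236.69] rpy [ 3.1401e+00 -1.4000e-03  1.2498e+00] F [5.28 2.7  2.79] M [ 0.601 -1.083  0.113] gap 58.6 q7 -0.537
tool delta mm [-0.43 -1.28 -2.31] share/8rows [-0.00013 -0.0004  -0.00072]
```

View pics/w7.png

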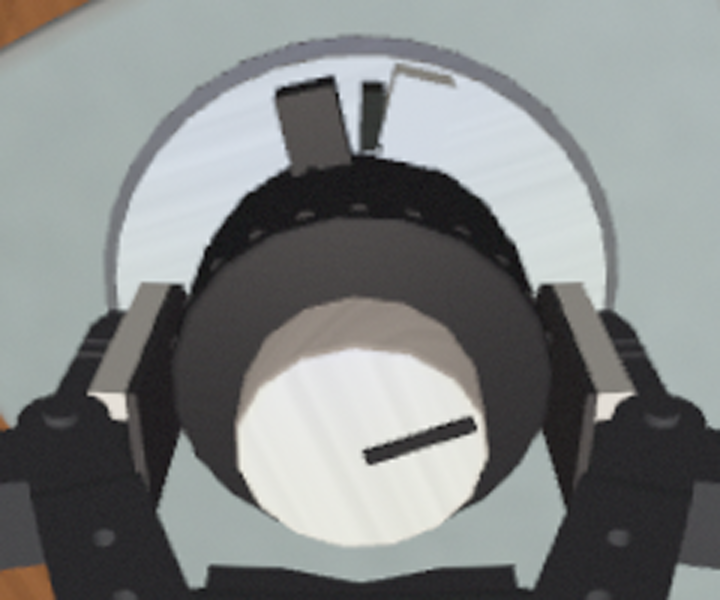

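Call:
step_arm([
  {"translation":[0,0.001,0],"twist":0.01,"claw":0.2},
  {"translation":[0,0,0],"twist":0.01,"claw":0.2},
  {"translation":[0,0,0],"twist":0.01,"claw":0.2},
  {"translation":[0,0,0],"twist":0.01,"claw":0.2},
  {"translation":[0,0,0],"twist":0.01,"claw":0.2},
  {"translation":[0,0,0],"twist":0.01,"claw":0.2},
  {"translation":[0,0,0],"twist":0,"claw":0.2},
  {"translation":[0,0,0],"twist":0,"claw":0.2},
])

```text
time: 9.5
tcp_pos: [569.3, 301.0, 236.7]
eef_rot: [3.141, -0.001, 1.203]
force: [5.1, 3.6, 3.3]
finger_gap: 58.9
```

```bash
cat >> h.py <<'E'
def look(name,n=5):
    M=[];F=[]
    for i in range(n):
        p,d=read_camera('wrist'); o=get_obs(); M.append(o['torque']); F.append(o['force'])
    print('Mz',np.array(M)[:,2].round(3),'mean M',np.mean(M,0).round(3),'F',np.mean(F,0).round(2),'yaw',o['eef_rot'][2].round(4),'pos',o['tcp_pos'].round(2),'gap',round(o['finger_gap'],1),'t',o['time'])
    c=p[150:350,200:440];cv2.imwrite(f'pics/{name}.png',cv2.resize(c,None,fx=3,fy=3,interpolation=cv2.INTER_CUBIC))
E
python3 -c "
from h import *
look('w8')"
```

```text
Mz [ 0.027 -0.025  0.006 -0.011  0.048] mean M [ 0.671 -0.997  0.009] F [4.74 3.47 2.76] yaw 1.2034 pos [569.32 300.99 236.67] gap 58.6 t 9.75
```

View pics/w8.png

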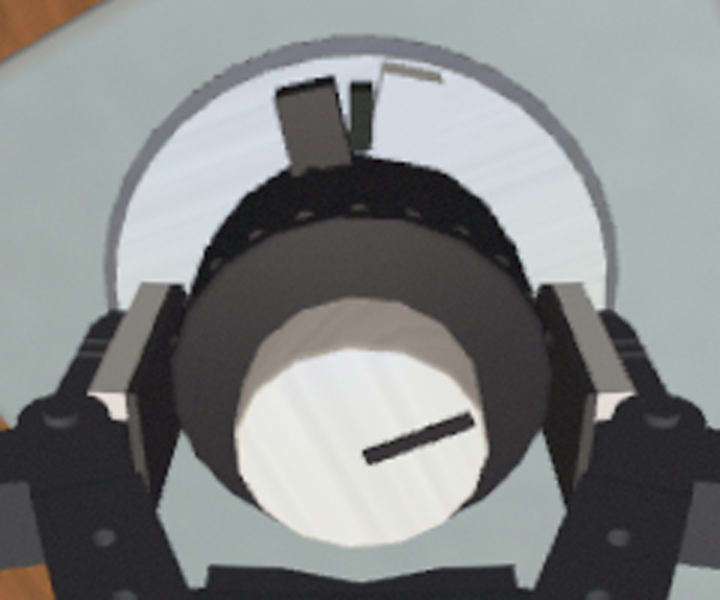

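The gap is now about 1.5 mm, and the torque relaxes to about 0 at rest. Creeping on in small steps.

Call:
step_arm([
  {"translation":[0,0,0],"twist":0.006,"claw":0.2},
  {"translation":[0,0,0],"twist":0.006,"claw":0.2},
  {"translation":[0,0,0],"twist":0.006,"claw":0.2},
  {"translation":[0,0,0],"twist":0.006,"claw":0.2},
  {"translation":[0,0,0],"twist":0.006,"claw":0.2},
  {"translation":[0,0,0],"twist":0.006,"claw":0.2},
  {"translation":[0,0,0],"twist":0,"claw":0.2},
  {"translation":[0,0,0],"twist":0,"claw":0.2},
])

```text
time: 10.75
tcp_pos: [569.3, 301.0, 236.7]
eef_rot: [3.141, -0.001, 1.175]
force: [4.7, 2.7, 1.9]
finger_gap: 58.9
```

```bash
python3 -c "
from h import *
look('w9')"
```

```text
Mz [0.124 0.156 0.173 0.148 0.159] mean M [ 0.64  -1.025  0.152] F [4.28 3.34 2.78] yaw 1.1754 pos [569.35 300.98 236.67] gap 58.8 t 11.0
```

View pics/w9.png

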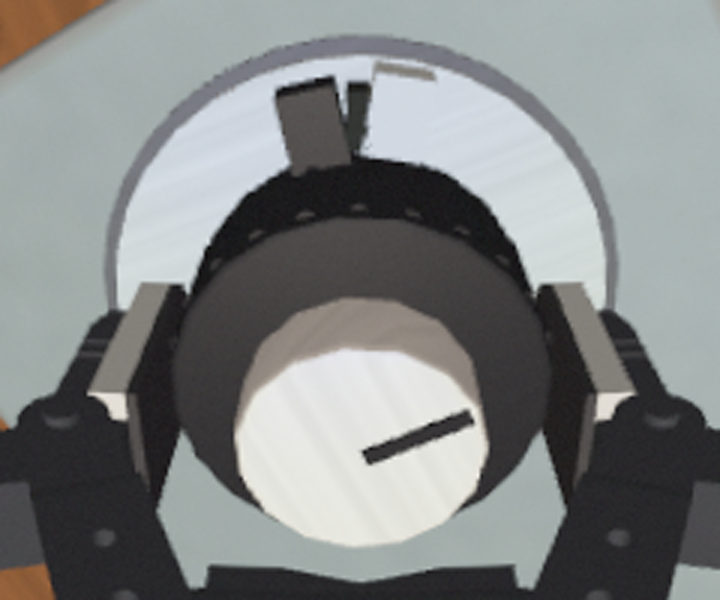

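Call:
step_arm([
  {"translation":[0,0,0],"twist":0.006,"claw":0.2},
  {"translation":[0,0,0],"twist":0.006,"claw":0.2},
  {"translation":[0,0,0],"twist":0,"claw":0.2},
  {"translation":[0,0,0],"twist":0,"claw":0.2},
  {"translation":[0,0,0],"twist":0,"claw":0.2},
  {"translation":[0,0,0],"twist":0,"claw":0.2},
  {"translation":[0,0,0],"twist":0,"claw":0.2},
  {"translation":[0,0,0],"twist":0,"claw":0.2},
])

```text
time: 12.0
tcp_pos: [569.3, 301.0, 236.6]
eef_rot: [3.141, -0.001, 1.166]
force: [5.4, 3.4, 3.1]
finger_gap: 58.7
```

```bash
python3 -c "
from h import *
look('w10',8)"
```

```text
Mz [0.228 0.126 0.146 0.201 0.088 0.171 0.158 0.194] mean M [ 0.64  -1.039  0.164] F [4.79 2.93 2.83] yaw 1.1659 pos [569.37 300.94 236.69] gap 58.7 t 12.4
```

Call:
step_arm([
  {"translation":[0,0,0],"twist":0.006,"claw":0.2},
  {"translation":[0,0,0],"twist":0.006,"claw":0.2},
  {"translation":[0,0,0],"twist":0,"claw":0.2},
  {"translation":[0,0,0],"twist":0,"claw":0.2},
  {"translation":[0,0,0],"twist":0,"claw":0.2},
  {"translation":[0,0,0],"twist":0,"claw":0.2},
  {"translation":[0,0,0],"twist":0,"claw":0.2},
  {"translation":[0,0,0],"twist":0,"claw":0.2},
])

```text
time: 13.4
tcp_pos: [569.4, 301.0, 236.7]
eef_rot: [3.141, -0.001, 1.157]
force: [5.0, 3.8, 2.0]
finger_gap: 58.7
```

```bash
python3 -c "
from h import *
look('w11',8)"
```

```text
Mz [0.186 0.254 0.207 0.2   0.226 0.26  0.198 0.251] mean M [ 0.63  -1.061  0.223] F [5.01 3.13 2.84] yaw 1.1566 pos [569.35 300.97 236.67] gap 58.7 t 13.8
```

View pics/w11.png

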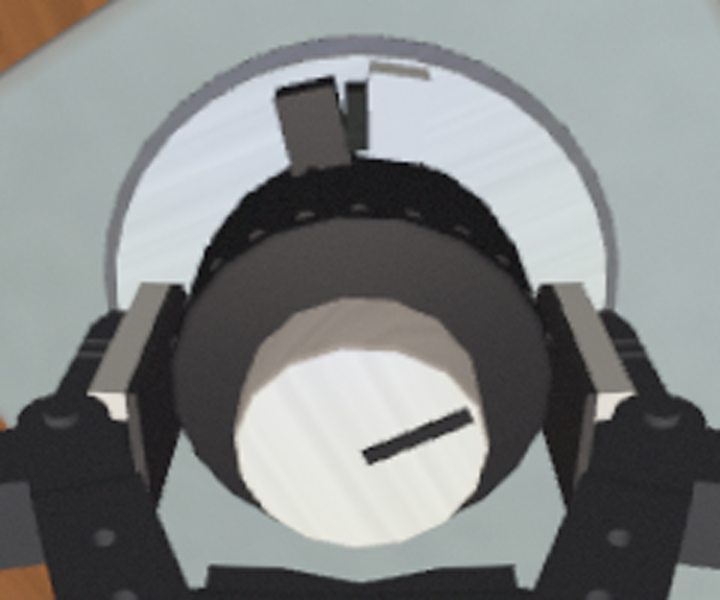

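Contact confirmed: torque rises about 0.06 N m per 0.0094 rad, which matches the rubber. Lean is about 2 N now, so a bit more.

Call:
step_arm([
  {"translation":[0,0,0],"twist":0.006,"claw":0.2},
  {"translation":[0,0,0],"twist":0.006,"claw":0.2},
  {"translation":[0,0,0],"twist":0.006,"claw":0.2},
  {"translation":[0,0,0],"twist":0,"claw":0.2},
  {"translation":[0,0,0],"twist":0,"claw":0.2},
  {"translation":[0,0,0],"twist":0,"claw":0.2},
  {"translation":[0,0,0],"twist":0,"claw":0.2},
  {"translation":[0,0,0],"twist":0,"claw":0.2},
])

```text
time: 14.8
tcp_pos: [569.4, 301.0, 236.7]
eef_rot: [3.141, -0.001, 1.143]
force: [5.1, 3.0, 3.2]
finger_gap: 58.6
```

```bash
python3 -c "
from h import *
look('w12',8)"
```

```text
Mz [0.267 0.318 0.288 0.292 0.242 0.296 0.265 0.3  ] mean M [ 0.619 -1.061  0.283] F [4.81 3.12 2.82] yaw 1.1427 pos [569.34 301.01 236.66] gap 58.6 t 15.2
```

View pics/w12.png

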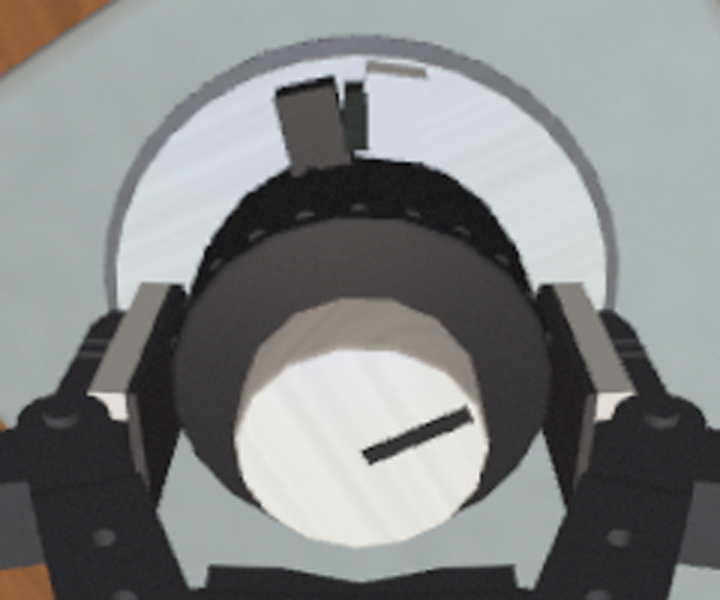

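Lean is now about 4 N. One small step more, then hold.

Call:
step_arm([
  {"translation":[0,0,0],"twist":0.004,"claw":0.2},
  {"translation":[0,0,0],"twist":0.004,"claw":0.2},
  {"translation":[0,0,0],"twist":0,"claw":0.2},
  {"translation":[0,0,0],"twist":0,"claw":0.2},
  {"translation":[0,0,0],"twist":0,"claw":0.2},
  {"translation":[0,0,0],"twist":0,"claw":0.2},
  {"translation":[0,0,0],"twist":0,"claw":0.2},
  {"translation":[0,0,0],"twist":0,"claw":0.2},
])

```text
time: 16.2
tcp_pos: [569.3, 301.0, 236.6]
eef_rot: [3.141, -0.001, 1.137]
force: [5.1, 3.7, 3.3]
finger_gap: 58.9
```

```bash
python3 -c "
from h import *
look('w13',8)"
```

```text
Mz [0.386 0.315 0.427 0.352 0.338 0.372 0.355 0.292] mean M [ 0.614 -1.067  0.355] F [4.89 2.8  2.4 ] yaw 1.1365 pos [569.37 300.97 236.66] gap 58.8 t 16.6
```

About 5.5 N both by torque (0.355 minus about 0.15 friction) and by rubber travel (1.1 mm), and it has held for over a second. Releasing and then lifting.

Call:
step_arm([
  {"translation":[0,0,0],"twist":0,"claw":0.7},
  {"translation":[0,0,0],"twist":0,"claw":1},
  {"translation":[0,0,0],"twist":0,"claw":1},
  {"translation":[0,0,0],"twist":0,"claw":1},
  {"translation":[0,0,-0.03],"twist":0,"claw":1},
  {"translation":[0,0,-0.06],"twist":0,"claw":1},
  {"translation":[0,0,-0.08],"twist":0,"claw":1},
  {"translation":[0,0,-0.08],"twist":0,"claw":1},
])

```text
time: 17.6
tcp_pos: [568.9, 300.4, 338.2]
eef_rot: [3.141, -0.0, 1.136]
force: [-0.2, 0.5, 0.1]
finger_gap: 85.2
```

```bash
python3 - <<'E'
from h import *
import pickle
for i in range(6): read_camera('top')
need([567.8,301,239])
ci=camera_info('wrist'); p,d=read_camera('wrist'); cv2.imwrite('pics/w14.png',p)
pickle.dump(ci,open('w14.pkl','wb'))
c=p[130:280,240:400]; cv2.imwrite('pics/w14k.png',cv2.resize(c,None,fx=4,fy=4,interpolation=cv2.INTER_CUBIC))
E
```

```text
t 17.9 pos [568.54 300.54 335.82] rpy [-3.1408e+00  7.0000e-04  1.1367e+00] F [-1.08  0.02 -0.41] M [ 0.019 -0.002 -0.034] gap 85.2 q7 -0.686
tool delta mm [ 0.11 -0.86 96.82] share/8rows [ 3.000e-05 -2.700e-04  3.026e-02]
```

View pics/w14k.png

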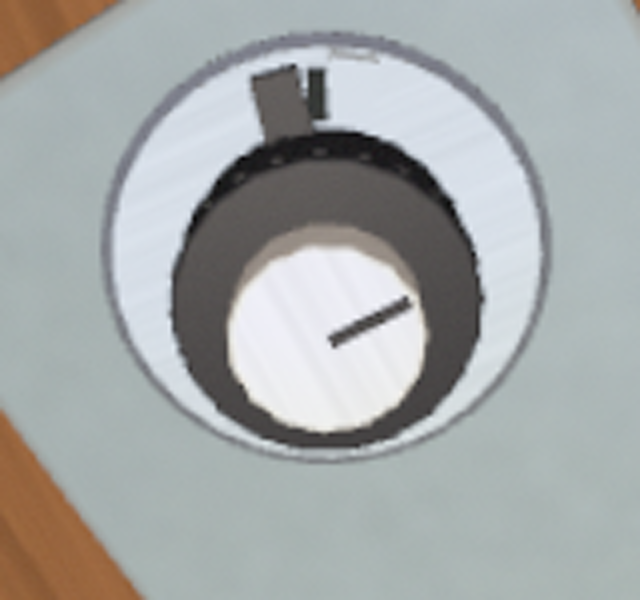

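View pics/w14.png

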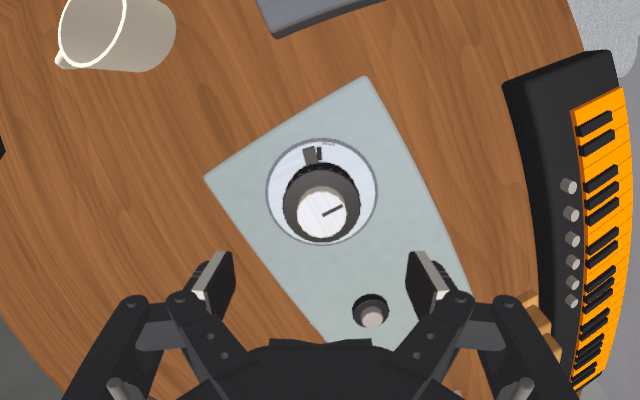

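The tab rests against the lug and the gripper is clear. I'll check the pointer and work out the move to the button.

```bash
python3 - <<'E'
from h import *
import pickle
ci=pickle.load(open('w14.pkl','rb'))
def k(x,y,z): return wback(ci,240+(x+.5)/4-.5,130+(y+.5)/4-.5,z)
a=k(410,302,101)[:2]; b=k(331,343,101)[:2]; c=(k(228,340,101)+k(428,340,101))[:2]/2; print('ptr',a,b,c,np.arctan2(*(a-c)[::-1]),np.arctan2(*(a-b)[::-1]))
ci2=pickle.load(open('w2.pkl','rb'))
k2=lambda x,y,z: wback(ci2,240+(x+.5)/4-.5,130+(y+.5)/4-.5,z)
a=k2(408,499,101)[:2]; b=k2(325,444,101)[:2]; print('before line ang',np.arctan2(*(a-b)[::-1]))
print('btn',wback(ci,372,319,72))
need([562,169.5,290])
E
```

```text
ptr [583.80333185 301.48790909] [568.06682263 300.33697689] [567.81722989 301.04564251] 0.027658637349076406 0.0730077167884614
before line ang 0.05714773592596257
btn [562.08835578 171.21752246  72.        ]
t 17.95 pos [568.52 300.52 335.52] rpy [-3.1406e+00  1.2000e-03  1.1367e+00] F [ 0.33 -0.14 -0.41] M [ 0.013  0.024 -0.054] gap 85.5 q7 -0.686
tool delta mm [-121.61   49.19   45.52] share/8rows [-0.038    0.01537  0.01423]
```

Pointer unchanged: 0.057 to 0.073 rad, within read-off error. Moving above the button with the fingers closed.

Call:
step_arm([
  {"translation":[-0.04,0.016,0],"twist":0,"claw":-0.2},
  {"translation":[-0.06,0.024,0],"twist":0,"claw":-1},
  {"translation":[-0.07,0.028,0],"twist":0,"claw":-1},
  {"translation":[-0.06,0.024,0],"twist":0,"claw":-1},
  {"translation":[-0.04,0.018,0.02],"twist":0,"claw":-1},
  {"translation":[-0.022,0.008,0.04],"twist":0,"claw":-1},
  {"translation":[-0.01,0.004,0.03],"twist":0,"claw":-1},
  {"translation":[0,0,0.02],"twist":0,"claw":-1},
])

```text
time: 18.95
tcp_pos: [562.1, 170.8, 290.8]
eef_rot: [-3.14, 0.001, 1.137]
force: [-0.8, -0.4, 0.1]
finger_gap: -0.3
```

```bash
python3 - <<'E'
from h import *
for i in range(6): read_camera('top')
need([562,170.5,250])
p,d=read_camera('wrist'); cv2.imwrite('pics/w15.png',p)
p,d=read_camera('scene'); c=p[180:300,300:460]; cv2.imwrite('pics/s15.png',cv2.resize(c,None,fx=5,fy=5,interpolation=cv2.INTER_CUBIC))
E
```

```text
t 19.25 pos [562.6  170.93 292.61] rpy [ 3.1411e+00 -5.0000e-04  1.1374e+00] F [-0.75 -0.11 -0.32] M [-0.034  0.031  0.023] gap 0.0 q7 -0.469
tool delta mm [-0.64 -0.36 42.61] share/8rows [-0.0002  -0.00011  0.01332]
```

View pics/w15.png

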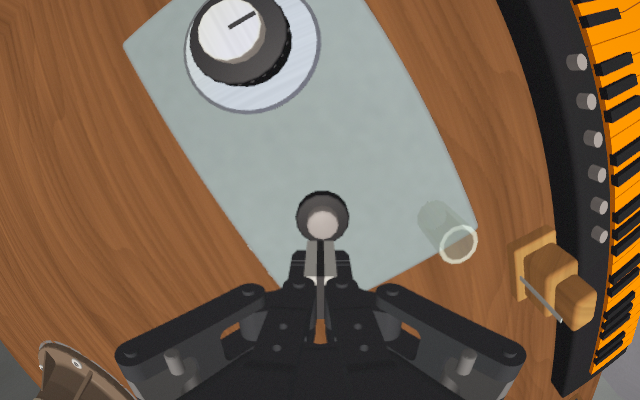

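View pics/s15.png

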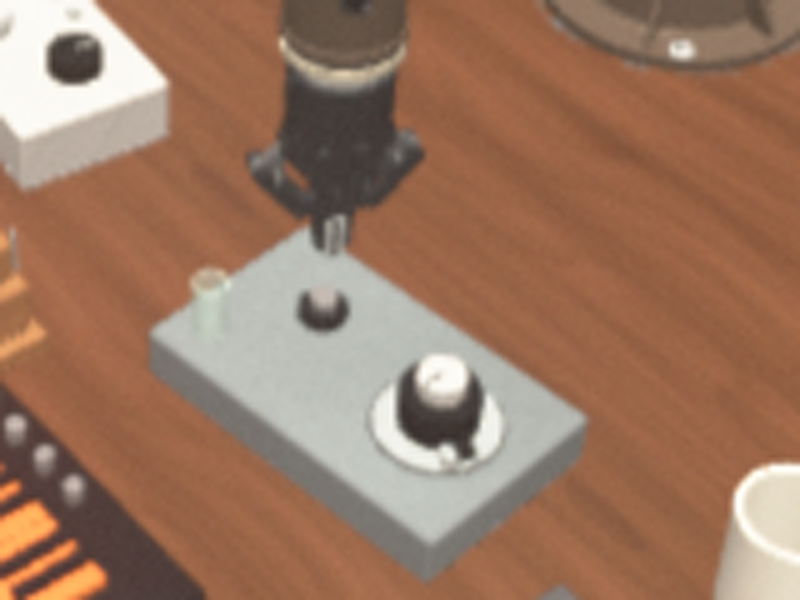

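Fingers are lined up over the cap in image x (both about 321) and the slide is well clear. Descending to near contact.

Call:
step_arm([
  {"translation":[-0.001,0,0.02],"twist":0,"claw":-1},
  {"translation":[0,0,0.03],"twist":0,"claw":-1},
  {"translation":[0,0,0.03],"twist":0,"claw":-1},
  {"translation":[0,0,0.015],"twist":0,"claw":-1},
  {"translation":[0,0,0.008],"twist":0,"claw":-1},
  {"translation":[0,0,0.004],"twist":0,"claw":-1},
  {"translation":[0,0,0],"twist":0,"claw":-1},
  {"translation":[0,0,0],"twist":0,"claw":-1},
])

```text
time: 20.35
tcp_pos: [562.3, 170.1, 249.8]
eef_rot: [3.141, -0.0, 1.137]
force: [-0.3, -0.1, -0.3]
finger_gap: 0.2
```

```bash
python3 - <<'E'
from h import *
need([562,170.5,239])
p,d=read_camera('wrist'); cv2.imwrite('pics/w16.png',cv2.resize(p[150:350,220:420],None,fx=3,fy=3))
E
```

```text
t 20.35 pos [562.32 170.12 249.8 ] rpy [ 3.1413e+00 -5.0000e-04  1.1367e+00] F [-0.26 -0.11 -0.29] M [-0.017 -0.031 -0.027] gap 0.2 q7 -0.434
tool delta mm [ 0.21 -0.45 10.8 ] share/8rows [ 6.00e-05 -1.40e-04  3.37e-03]
```

View pics/w16.png

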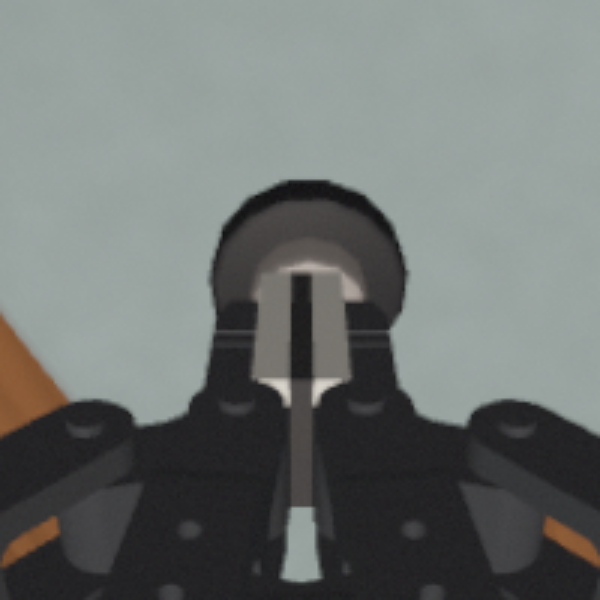

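The tips are over the cap. Pressing slowly to TCP z of about 241.

Call:
step_arm([
  {"translation":[0,0,0.005],"twist":0,"claw":-1},
  {"translation":[0,0,0.005],"twist":0,"claw":-1},
  {"translation":[0,0,0.004],"twist":0,"claw":-1},
  {"translation":[0,0,0.004],"twist":0,"claw":-1},
  {"translation":[0,0,0.004],"twist":0,"claw":-1},
  {"translation":[0,0,0],"twist":0,"claw":-1},
  {"translation":[0,0,0],"twist":0,"claw":-1},
  {"translation":[0,0,0],"twist":0,"claw":-1},
])

```text
time: 21.4
tcp_pos: [562.2, 170.1, 240.8]
eef_rot: [3.142, -0.0, 1.137]
force: [-1.0, 0.6, 3.9]
finger_gap: 0.1
```

```bash
python3 -c "
from h import *
need([562,170.5,237])"
```

```text
t 21.4 pos [562.24 170.08 240.8 ] rpy [ 3.1416e+00 -2.0000e-04  1.1366e+00] F [-1.01  0.58  3.91] M [0.087 0.218 0.008] gap 0.1 q7 -0.427
tool delta mm [ 0.28 -0.39  3.8 ] share/8rows [ 9.00e-05 -1.20e-04  1.19e-03]
```

Call:
step_arm([
  {"translation":[0,0,0.003],"twist":0,"claw":-1},
  {"translation":[0,0,0.003],"twist":0,"claw":-1},
  {"translation":[0,0,0.002],"twist":0,"claw":-1},
  {"translation":[0,0,0.001],"twist":0,"claw":-1},
  {"translation":[0,0,0],"twist":0,"claw":-1},
  {"translation":[0,0,0],"twist":0,"claw":-1},
  {"translation":[0,0,0],"twist":0,"claw":-1},
  {"translation":[0,0,0],"twist":0,"claw":-1},
])

```text
time: 22.4
tcp_pos: [562.3, 169.9, 239.1]
eef_rot: [-3.141, -0.002, 1.136]
force: [-8.9, -0.9, 29.7]
finger_gap: -0.2
```

```bash
python3 -c "
from h import *
look('w17',3)"
```

```text
Mz [-0.005  0.002 -0.061] mean M [-0.268  2.076 -0.021] F [-9.29 -1.39 29.82] yaw 1.1364 pos [562.33 169.89 239.12] gap -0.0 t 22.55
```

Bottomed out: z is 239.1 against 239 predicted, and the force jumped to 30 N. Backing straight up.

Call:
step_arm([
  {"translation":[0,0,-0.008],"twist":0,"claw":-1},
  {"translation":[0,0,-0.015],"twist":0,"claw":-1},
  {"translation":[0,0,-0.03],"twist":0,"claw":-1},
  {"translation":[0,0,-0.06],"twist":0,"claw":-1},
  {"translation":[0,0,-0.08],"twist":0,"claw":-1},
  {"translation":[0,0,-0.08],"twist":0,"claw":-1},
  {"translation":[0,0,-0.06],"twist":0,"claw":-1},
  {"translation":[0,0,-0.03],"twist":0,"claw":-1},
])

```text
time: 23.55
tcp_pos: [562.4, 169.9, 383.8]
eef_rot: [3.14, -0.001, 1.136]
force: [-0.7, -0.1, -0.6]
finger_gap: -0.1
```

```bash
python3 - <<'E'
from h import *
for i in range(8): read_camera('top')
need([562,170.5,237])
ci=camera_info('wrist'); p,d=read_camera('wrist'); cv2.imwrite('pics/w18.png',p)
cv2.imwrite('pics/w18c.png',cv2.resize(p[0:300,150:500],None,fx=2,fy=2,interpolation=cv2.INTER_CUBIC))
print('btn depth world z:',)
K=ci['intrinsics']
p2,d2=read_camera('scene'); cv2.imwrite('pics/s18.png',p2)
c=p2[180:300,300:460]; cv2.imwrite('pics/s18c.png',cv2.resize(c,None,fx=5,fy=5,interpolation=cv2.INTER_CUBIC))
E
```

```text
t 23.95 pos [561.99 170.07 381.42] rpy [-3.1407e+00  1.2000e-03  1.1367e+00] F [ 0.09  0.34 -0.14] M [-0.027 -0.016 -0.013] gap -0.1 q7 -0.533
tool delta mm [  0.4   -0.17 144.42] share/8rows [ 1.300e-04 -5.000e-05  4.513e-02]
btn depth world z:
```

View pics/w18c.png

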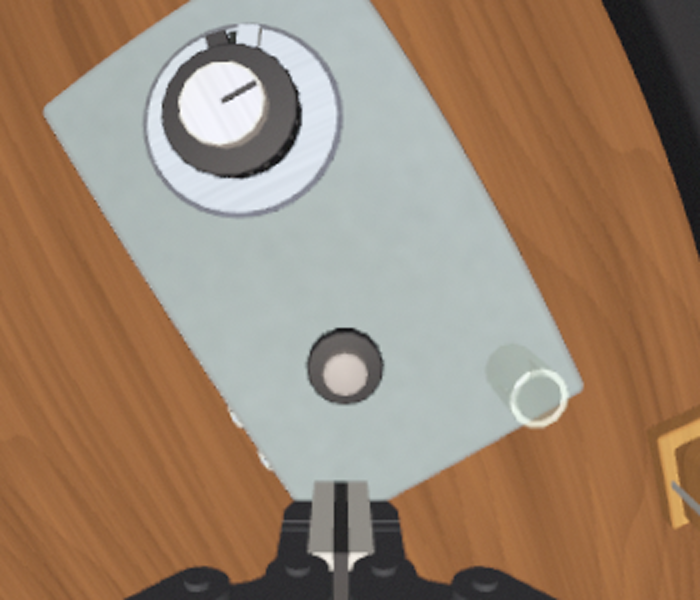

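View pics/s18c.png

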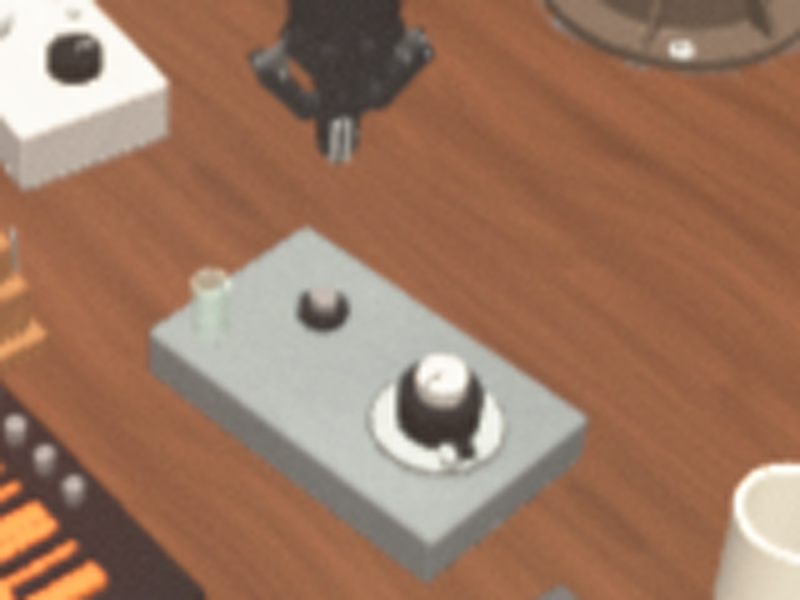

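View pics/s18.png

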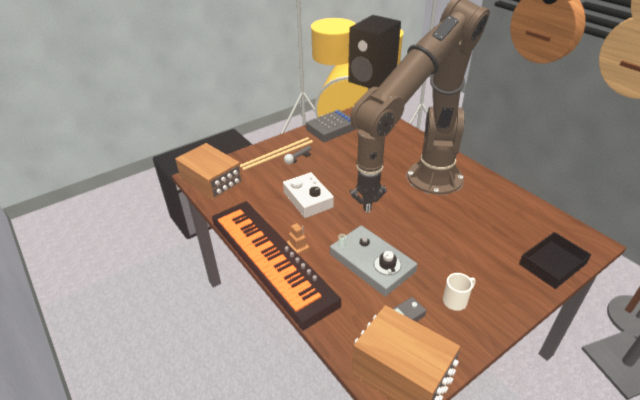

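The tab is against the lug (about (225,38) in the wrist crop), the button is back up, and the slide, mug and other items look unmoved. The arm is clear, so I'm handing in.

```bash
python3 -c "
from h import *
order.hand_in()"
```

```text
the job is handed in; nothing more can be done
```

The ring is at its stop, the headphone button was pressed after that and has sprung back, and I handed the job in at about 24 s. No verdict was reported.

- **Ring:** I gripped only its side and turned it clockwise about 1.13 rad until the tab met the rubber. I leaned on it at about 5.5 N for over a second: total torque was 0.355 N m including roughly 0.15 friction, with about 1.1 mm of rubber travel. That force is an estimate, because static friction makes the torque reading uncertain by about 1 N. Pictures after release show the tab resting at the lug.
- **Inner knob:** the pointer read about 0.057 rad before and 0.073 rad after, which is within my read-off error. A second way of reading it after the turn gave 0.03 rad.
- **Button:** it bottomed out at the predicted height. The fingertips pressed with about 30 N there, well over the 5 N needed but under the 40 N limit. The last pictures show the cap back up.
- **Rest of the desk:** the slide, mug and other items I could see look unmoved, and the arm was clear of everything.
- **Disagreement:** the cameras put the knob axis about 3 mm apart, and the hand-force readings about 1.5 mm from the wrist estimate. The off-centre grip put about 6 N sideways on the ring during the turn.

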